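# Reverse a jammed pine-needle mill at its changeover switch

## Robot

A 6-joint arm with a two-finger parallel gripper is mounted at the origin on the work surface. World frame = base frame: x ahead of the robot, y to its left, z up, the work surface at z = 0. Lengths are in m, angles in rad, forces in N, time in s.
With the tool pointing down it reaches from about 0.275 to 0.825 m from the base axis. Payload 4.9 kg.
Tool frame: the origin (TCP) lies at the very end of the fingers, on their centre line; the grasp point (between the pads) lies manip.grip_depth behind it (manip.grip_depth is the distance from the TCP to the grasp point, in m); z points along the fingers, y is the line along which they close (so a half turn about z gives the same grasp; the last joint's range is limited). The gripper opens to 85 mm and grips with 20 to 120 N. Pads are 22 mm wide; open, the fingers measure 114 mm over their backs; the gripper's body (76 mm by 85 mm) begins 54 mm behind the grasp point. The pads swing forward as they close: fully open they stand 13 mm farther back than shut.
Start: joints at [-1.245, 0.326, -0.193, 1.052, 0, 1.437], TCP at [0.244, -0.493, 0.231] pointing down, gripper open.
Joint ranges: [-2.65, 2.65], [-0.97, 1.79], [-1.3, 1.35], [-1.93, 2.1], [-1.47, 1.37], [-3.14, 3.14]. Speed limits (rad/s): [2.57, 2.57, 3.14, 3.14, 3.14, 3.14].

## Interface

Orientations are given as a unit quaternion [w, x, y, z].
In Python, from cell import manip gives the robot as it stands. The module is installed in compiled form; this text tells all that it offers.
- The arm moves only by the shell command python3 -m handwheel 'ROWS' [OPENING] [FORCE]. ROWS is text: rows parted by semicolons, each of 6 numbers parted by spaces: the shift along the tool's x, y, z normalised to -1 to 1, where 1 is 20 cm, then the turn, a rotation vector about the tool's x, y, z normalised to -1 to 1, where 1 is pi rad. In form: tx ty tz ax ay az; .... A call has exactly 8 rows; each row is the pose to reach, as a shift and turn from the pose commanded when the call began, along the tool's axes at that moment, turning the shorter way round; what a row does not reach only later rows make up. A row lasts 1/12 s, in which the tool goes at most 41.7 mm and 7.16 degrees, less where a joint would pass 70% of its speed; a pose out of reach is approached as far as the arm can. A call with a number of a shift or a turn outside -1 to 1 is refused whole. A call with a gripper value outside its range is refused whole. OPENING is the closure in counts, from 0 (fully open) to 255 (shut), set as the call begins (- or left out, the last holds). The fingers move at their own pace and stop on an object; FORCE is the grip in N (left out, the last holds). Time passes only in rows, so rows that repeat a pose let the fingers close, or fill a call up. It gives the time, the measured TCP pose, the force, the opening and the grip force at its end, in the units of the state.
- manip.sense(): the state, without advancing time (a new reading comes with each control period).
- manip.capture(name): name is "scene" or "top" or "wrist"; returns a dict with "frame" (420x560x3 uint8, red, green, blue), "vertical_fov" (degrees; the focal length in pixels is half the picture's height over the tangent of half this angle, whatever the lens; pixels are square), "cx", "cy" (the principal point, pixels), "R" (3x3) and "t" (3): a world point X has camera coordinates R X + t; the wrist camera has in their place "T_tool_cam" (4x4, takes a point from camera to tool coordinates, whose origin is the TCP and whose axes are the flange's). Camera axes: x right, y down, z forward; pixel columns grow to the right and rows downward; lengths in m; the calibration is good to about 2 mm. A picture is of the moment at which its call begins: read the wrist's pose just before it. There is no depth.
- manip.finish_job(): hands the job in; it is judged then, once.
The state is a dict: "time": time; "joint_pos": joint angles; "dq": joint speeds; "tau": joint torques, N m; "eef_pos": TCP position; "tcp_rot": TCP orientation; "contact_force": force on the tool from outside, world axes, zero at the start; "ft_torque": the same for the moment, N m; "finger_gap": finger opening in m; "finger_force": force on a finger pad.
Only numpy, scipy, OpenCV 4.12 (cv2) and the standard library are available. Lean on these libraries where they do the work, as an engineer would, in place of code of your own. Each camera call takes 0.05 s, during which the arm holds its last target. There are 200 camera calls.

## Task

The pine-needle mill has jammed while running forward. On the larger of the two switch boxes, take the tall ball lever from forward (one rib) to its upright centre-off position, leave it standing there for two seconds so that the rotor can stop, then push it all the way over to the other side, reverse (two ribs), and let go. Leave the small fan switch and the mortar alone.

Things in the scene. Friction and masses are not known exactly. Their poses are not given: they have to be found in the camera images.
- mill_switch: Mill switch, fixed to the bench: grey box 110 (x) x 130 (y) x 60 mm high, bright aluminium top with a slot along y. Origin: centre of its underside, z up; turned up to 35 degrees about z. One raised rib on the -y side (forward), two on the +y side (reverse). Its tall lever, a 10 mm rod with a black 32 mm ball, pivots about a line along the box's x, 55 mm above the origin
- mill_lever (a joint): Tall lever's angle a (rad): 0 upright (off), -0.75 stop on the -y side (forward), +0.75 stop on the +y side (reverse). Ball centre in the box's frame: x 0, y 100 sin(a), z 55 + 100 cos(a) mm. Starts at -0.75 to -0.55. No spring or notches: stays where left; 2.5 N at the ball moves it. Pinched from above along the box's x, the ball can roll between the fingers as it swings
- fan_tip (a point): Centre of the small black ball, 18 mm across, on the short lever of the fan switch, a plain grey box 80 x 80 x 40 mm fixed to the bench. The ball stands about 75 mm above the bench. Not to be moved
- mortar: White ceramic mortar, 92 mm across and 60 mm high, with its pestle leaning in it to 90 mm; stands loose on the bench. Origin at the centre of its underside. To be left where it is
Not all that is in view belongs to the job. What is shaped like the mill_switch but green, purple or yellow is not meant.

How it is judged:
On the way, in this order (a step that is already met when the one before it is completed fails the run):
1. the mill lever stands still at centre off, within 0.2 rad (11 degrees) of upright, for at least 1 s (value of joint mill_lever between -0.2 and 0.2 rad and velocity of joint mill_lever between -0.15 and 0.15 rad/s), for 1 s.
2. the mill lever is over to reverse, above 0.55 rad (value of joint mill_lever above 0.55 rad), for 0.2 s.
At the end, for the whole second after the job is handed in: The mill lever is at rest over on the reverse side (+y of its box), above 0.55 rad, that is within 0.2 rad (11 degrees) of its stop (value of joint mill_lever above 0.55 rad and velocity of joint mill_lever between -0.15 and 0.15 rad/s); the robot touches nothing.
It fails at once if the fan lever is moved by more than 12 mm (distance of fan_tip from where it was at the start of the episode above 0.012 m).
It fails at once if the mortar is moved by more than 30 mm or tipped by more than 0.3 rad (distance of mortar from where it was at the start of the episode above 0.03 m or angle between mortar's own z axis and vertical above 0.3 rad).
It also fails if it takes over 38 s, if anything falls off the work surface, if the arm or the gripper's body presses on something with over 40 N, if the wrist force passes 120 N, or if a joint passes its speed limit or range.

## Working session

There is one attempt and no reset: what is moved stays moved. The work goes in short steps, Python scripts to look and compute and a shell command to move; the robot and the scene stay as the last step left them, time stands still between calls to the robot, and variables do not carry over. Pictures are saved under pics/ and viewed, at most 10 in all, crops included, and the job is handed in when it is done.

```bash
mkdir -p pics; python3 - <<'E'
from cell import manip
import cv2,pickle
print(manip.sense(),manip.grip_depth)
d={}
for n in("scene","top"):
    c=manip.capture(n);d[n]=c
    cv2.imwrite(f"pics/{n}.png",cv2.resize(c["frame"][...,::-1],(784,588),interpolation=cv2.INTER_CUBIC))
    print({k:v for k,v in c.items() if k!="frame"})
pickle.dump(d,open("cams.pkl","wb"))
E
```

```text
{'time': 0.0, 'joint_pos': array([-1.24522552e+00,  3.26961219e-01, -1.93604638e-01,  1.05201283e+00,
       -6.77828570e-06,  1.43657379e+00]), 'dq': array([-0.00040715,  0.00088401,  0.00018477,  0.0003342 , -0.00061612,
       -0.0012084 ]), 'tau': array([-2.21161181e-04, -4.43400800e+01,  2.62439096e+01,  1.54901220e-02,
       -6.86517910e-05,  6.33475608e-06]), 'eef_pos': array([ 0.24387325, -0.49230701,  0.23048453]), 'tcp_rot': array([-8.86782550e-04,  9.73689559e-01,  2.27876826e-01, -8.85066875e-05]), 'contact_force': array([-0.49101123, -0.10045065,  0.06258221]), 'ft_torque': array([ 0.00689687,  0.03955268, -0.01496093]), 'finger_force': 0.0, 'finger_gap': 0.08547850390733351} 0.0187
{'vertical_fov': 46.58473172263484, 'cx': 279.7245078992754, 'cy': 208.76612652443842, 'R': array([[-0.60727323,  0.79447993,  0.00456692],
       [ 0.5580135 ,  0.43060406, -0.70936668],
       [-0.56554412, -0.42823099, -0.70482484]]), 't': array([ 0.4147976 , -0.1850976 ,  1.33806449])}
{'vertical_fov': 47.18206930395061, 'cx': 274.8043581135665, 'cy': 214.9463629801913, 'R': array([[-1.40777654e-02, -9.99899597e-01, -1.61619612e-03],
       [-9.87885752e-01,  1.41584054e-02, -1.54535691e-01],
       [ 1.54543058e-01, -5.78900085e-04, -9.87985885e-01]]), 't': array([-0.10547264,  0.54320014,  1.1057794 ])}
```

View pics/scene.png

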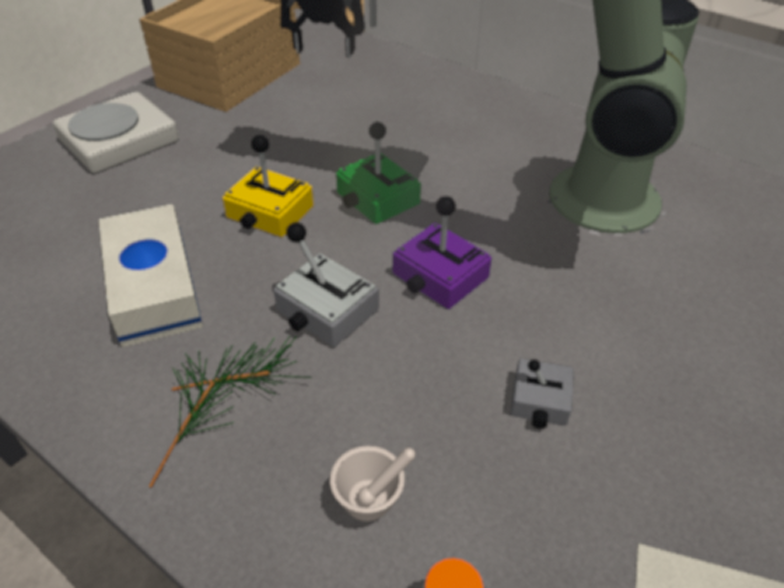

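View pics/top.png

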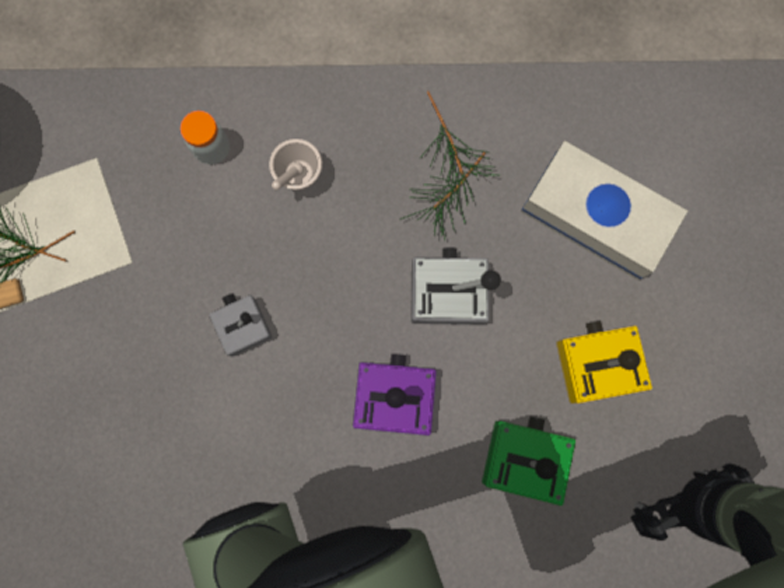

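The grey mill switch is at about (451,290) in the enlarged top view, with its ball at (491,280) on the one-rib (right, -y) side. In the scene view its ball is at (296,232). The purple lever's ball is at about (395,397) in the top view. I'll crop in on the mill switch.

```bash
python3 - <<'E'
import pickle,cv2,numpy as np
d=pickle.load(open("cams.pkl","rb"))
a=d["top"]["frame"][170:245,280:370,::-1];b=d["scene"]["frame"][150:250,185:280,::-1]
a=cv2.resize(a,None,fx=4.4,fy=4.4,interpolation=3) # 396x330
b=cv2.resize(b,None,fx=4.2,fy=4.2,interpolation=3) 
o=np.zeros((420,799,3),np.uint8);o[:a.shape[0],:396]=a;o[:b.shape[0],398:398+b.shape[1]]=b[:420,:399]
cv2.imwrite("pics/crop.png",o)
E
```

```text
(no output)
```

View pics/crop.png

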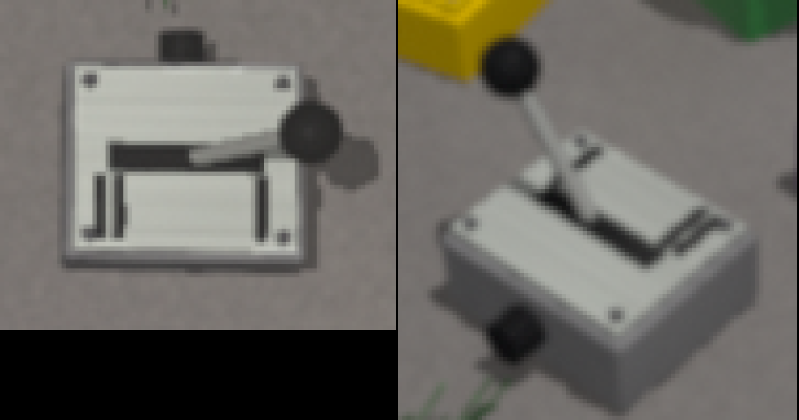

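```bash
cat > h.py <<'E'
import pickle,numpy as np
from scipy.optimize import least_squares
d=pickle.load(open("cams.pkl","rb"))
def ray(n,u,v):
    c=d[n];f=210/np.tan(np.radians(c["vertical_fov"]/2))
    R,t=c["R"],c["t"];return -R.T@t,R.T@np.array([(u-c["cx"])/f,(v-c["cy"])/f,1])
def atz(n,u,v,z):
    o,r=ray(n,u,v);return o+r*(z-o[2])/r[2]
def tri(a,b):
    A=[];B=[]
    for o,r in(a,b):
        r=r/np.linalg.norm(r);P=np.eye(3)-np.outer(r,r);A.append(P);B.append(P@o)
    return np.linalg.lstsq(np.vstack(A),np.hstack(B),rcond=None)[0]
E
python3 - <<'E'
from h import *
T=lambda x,y:("top",280+x/4.4-.4,170+y/4.4-.4)
S=lambda x,y:("scene",185+(x-398)/4.2-.4,150+y/4.2-.4)
np.set_printoptions(precision=4,suppress=True)
for p in[(67,65),(299,65),(301,250),(64,250)]:print(atz(*T(*p),.06))
m=np.mean([atz(*T(*p),.06) for p in[(67,65),(299,65),(301,250),(64,250)]],0);print(m)
q=[(583,133),(757,235),(618,337),(443,228)]
for p in q:print(atz(*S(*p),.06))
print(np.mean([atz(*S(*p),.06) for p in q],0))
print("ball",tri(ray(*T(311,132)),ray(*S(510,66))))
print("slot ends",atz(*T(108,156),.06),atz(*T(265,156),.06))
for u,v in[(246,319),(628,359),(397,397),(545,468)]:print("others",atz("top",u/1.4,v/1.4,.13))
E
```

```text
[ 0.6116 -0.1617  0.06  ]
[ 0.6098 -0.2868  0.06  ]
[ 0.5092 -0.2841  0.06  ]
[ 0.511  -0.1581  0.06  ]
[ 0.5604 -0.2227  0.06  ]
[ 0.5107 -0.2807  0.06  ]
[ 0.5152 -0.1553  0.06  ]
[ 0.6144 -0.1652  0.06  ]
[ 0.6116 -0.2888  0.06  ]
[ 0.563  -0.2225  0.06  ]
ball [ 0.5585 -0.2796  0.1395]
slot ends [ 0.5615 -0.1826  0.06  ] [ 0.5602 -0.2667  0.06  ]
others [0.5024 0.1046 0.13  ]
others [ 0.4313 -0.4892  0.13  ]
others [ 0.378  -0.1299  0.13  ]
others [ 0.2685 -0.3521  0.13  ]
```

Box centre is (0.5605, -0.2225) with yaw about -1°. The ball is at (0.5585, -0.2796, 0.1395), which gives a ≈ -0.62 and fits the starting range. I'll push the ball with the closed fingers from its -y side.

```bash
python3 -m handwheel '.12 0 0 0 0 .02;.25 0 0 0 0 .04;.4 0 0 0 0 .07;.55 .01 0 0 0 .1;.7 .01 0 0 0 .125;.85 .02 0 0 0 .153;.97 .02 0 0 0 .153;1 .02 0 0 0 .153' 255 40; python3 -c "
from cell import manip;print(manip.sense()['contact_force'])"
```

```text
time: 0.77
eef_pos: [0.4278, -0.4057, 0.2307]
tcp_rot: [-0.001, 1.0, -0.008, 0.0]
contact_force: [-0.6, 0.7, 0.7]
finger_gap: -0.0001
finger_force: 0.0
[-0.62061595  0.69811101  0.69154214]
```

```bash
python3 -m handwheel '.15 -.07 0 0 0 0;.3 -.14 0 0 0 0;.46 -.2 0 0 0 0;.6 -.26 0 0 0 0;.66 -.29 .12 0 0 0;.66 -.29 .3 0 0 0;.66 -.29 .47 0 0 0;.66 -.29 .545 0 0 0'; python3 - <<'E'
from cell import manip;import cv2
cv2.imwrite("pics/w1.png",manip.capture("wrist")["frame"][...,::-1])
cv2.imwrite("pics/t1.png",cv2.resize(manip.capture("top")["frame"][120:300,200:440,::-1],None,fx=3,fy=3,interpolation=3))
print(manip.sense())
E
```

```text
time: 1.43
eef_pos: [0.5557, -0.3507, 0.117]
tcp_rot: [-0.002, 1.0, -0.01, -0.003]
contact_force: [-0.8, -0.4, -0.2]
finger_gap: 0.0003
finger_force: 0.0
{'time': 1.5333, 'joint_pos': array([-6.75615000e-01,  6.13879972e-01, -3.08108611e-02,  9.34459792e-01,
       -3.40711905e-04,  2.48706455e+00]), 'dq': array([-0.00302678, -0.05039819,  0.07546956,  0.04778916,  0.00269497,
        0.00173322]), 'tau': array([ 2.01058793e-01, -5.68845248e+01,  2.47467953e+01, -7.11452477e-01,
        8.22286529e-03, -1.74049565e-03]), 'eef_pos': array([ 0.5552979 , -0.35084745,  0.11787956]), 'tcp_rot': array([-0.00244373,  0.99993569, -0.01054245, -0.003392  ]), 'contact_force': array([-0.07026   , -0.56421587,  0.0727134 ]), 'ft_torque': array([-0.03905865,  0.00993176,  0.01729118]), 'finger_force': 0.0, 'finger_gap': 0.00012582969102030407}
```

View pics/w1.png

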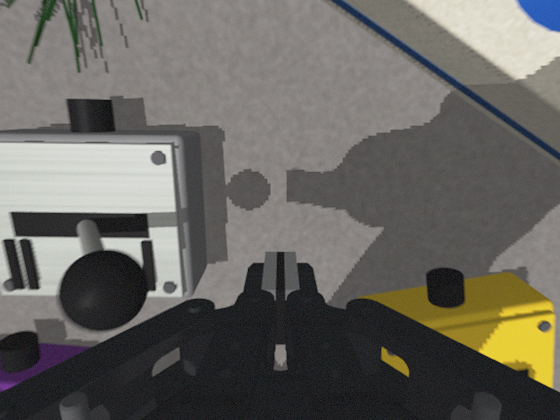

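View pics/t1.png

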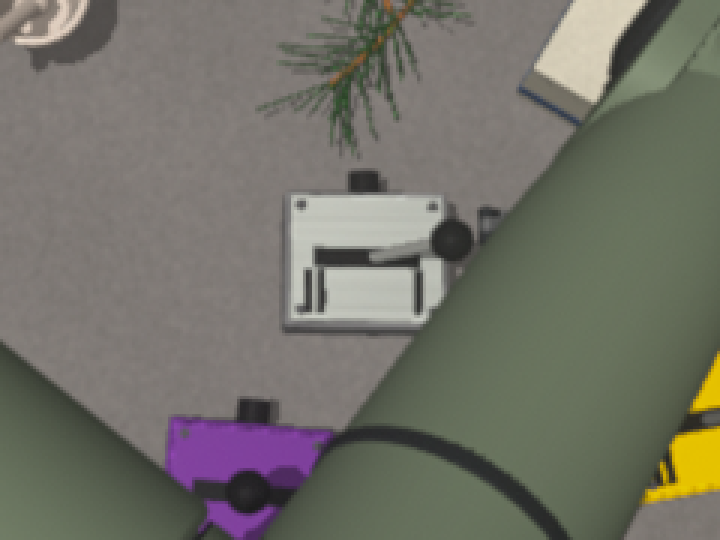

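The wrist view shows the mill ball to the left of the closed fingers, level with them in x. The top view has the fingertip at (488,225) and the ball at (452,240), so the way is clear to push toward +y.

```bash
python3 -m handwheel '0.01 -.06 -.04 0 0 0;.015 -.12 -.04 0 0 0;.015 -.16 -.04 0 0 0;.015 -.18 -.04 0 0 0;.015 -.2 -.04 0 0 0;.015 -.22 -.04 0 0 0;.015 -.24 -.04 0 0 0;.015 -.26 -.04 0 0 0'
python3 -m handwheel '0 -.02 0 0 0 0;0 -.04 0 0 0 0;0 -.06 0 0 0 0;0 -.08 0 0 0 0;0 -.1 0 0 0 0;0 -.12 0 0 0 0;0 -.13 0 0 0 0;0 -.13 0 0 0 0'
python3 - <<'E'
from cell import manip;import cv2
cv2.imwrite("pics/w2.png",cv2.hconcat([cv2.resize(manip.capture("scene")["frame"][130:250,180:290,::-1],(396,432),interpolation=3),cv2.resize(manip.capture("wrist")["frame"][...,::-1],(400,432))]))
E
```

```text
time: 2.2
eef_pos: [0.5631, -0.3059, 0.1334]
tcp_rot: [0.006, 1.0, -0.011, 0.001]
contact_force: [-4.5, -13.7, 14.2]
finger_gap: 0.0001
finger_force: 8.6
time: 2.87
eef_pos: [0.5634, -0.2749, 0.1309]
tcp_rot: [0.001, 1.0, -0.01, 0.001]
contact_force: [0.9, -3.8, 3.8]
finger_gap: 0.0005
finger_force: 1.9
```

View pics/w2.png

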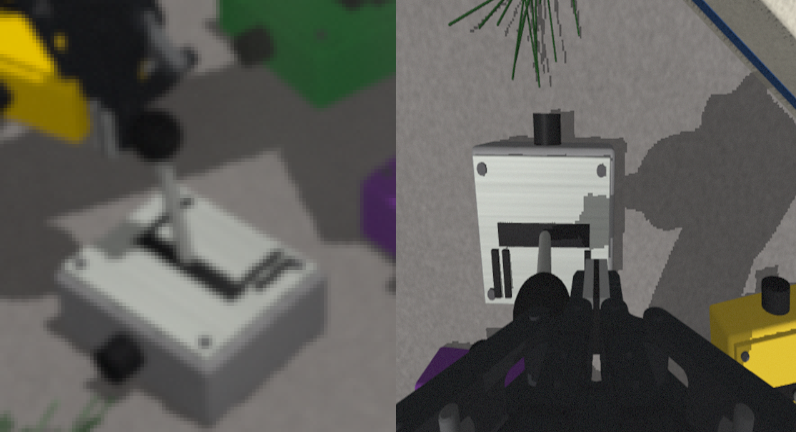

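The scene crop shows the ball at (155,135), touching the fingers. The lever still leans a little to forward.

```bash
python3 - <<'E'
from h import *
from cell import manip
o,r=ray("scene",180+155/3.6-.4,130+135/3.6-.4);p=o+r*(.561-o[0])/r[0]
print(p,np.arctan2(p[1]+.2225,p[2]-.055),manip.sense()['eef_pos'],manip.sense()['contact_force'])
E
```

```text
[ 0.561      -0.24381675  0.15472473] -0.21058674601624736 [ 0.56314509 -0.27481938  0.13043384] [ 1.15357525 -4.20128048  3.24282908]
```

```bash
python3 -m handwheel '0 -.015 0 0 0 0;0 -.03 0 0 0 0;0 -.045 0 0 0 0;0 -.06 0 0 0 0;0 -.075 0 0 0 0;0 -.09 0 0 0 0;0 -.1 0 0 0 0;0 -.105 0 0 0 0'
python3 -m handwheel '0 0 0 0 0 0;0 0 0 0 0 0;0 0 0 0 0 0;0 0 0 0 0 0;0 0 0 0 0 0;0 0 0 0 0 0;0 0 0 0 0 0;0 0 0 0 0 0'
python3 - <<'E'
from cell import manip;import cv2
cv2.imwrite("pics/s3.png",cv2.resize(manip.capture("scene")["frame"][130:250,180:290,::-1],(396,432),interpolation=3))
E
```

```text
time: 3.63
eef_pos: [0.5631, -0.2529, 0.1301]
tcp_rot: [-0.0, 1.0, -0.01, -0.0]
contact_force: [-0.1, -2.9, 2.3]
finger_gap: 0.0
finger_force: 1.4
time: 4.3
eef_pos: [0.5632, -0.2533, 0.1301]
tcp_rot: [-0.0, 1.0, -0.01, -0.0]
contact_force: [0.2, -0.0, -0.5]
finger_gap: 0.0
finger_force: 0.0
```

View pics/s3.png

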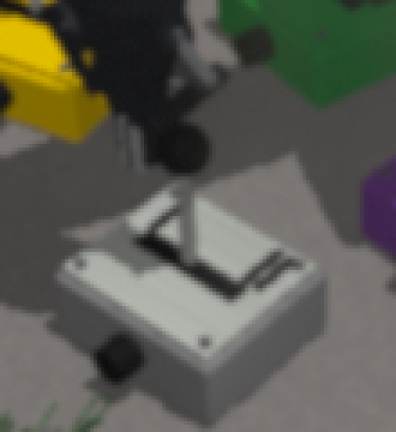

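The ball is at (182,148) and the lever looks upright. I'll compute the angle and dwell for more than 2 s.

```bash
python3 - <<'E'
from h import *
o,r=ray("scene",180+182/3.6-.4,130+148/3.6-.4);p=o+r*(.561-o[0])/r[0]
print(p,np.arctan2(p[1]+.2225,p[2]-.055))
E
python3 -m handwheel '0 0 0 0 0 0;0 0 0 0 0 0;0 0 0 0 0 0;0 0 0 0 0 0;0 0 0 0 0 0;0 0 0 0 0 0;0 0 0 0 0 0;0 0 0 0 0 0'
python3 -m handwheel '0 0 0 0 0 0;0 0 0 0 0 0;0 0 0 0 0 0;0 0 0 0 0 0;0 0 0 0 0 0;0 0 0 0 0 0;0 0 0 0 0 0;0 0 0 0 0 0'
python3 -m handwheel '0 0 0 0 0 0;0 0 0 0 0 0;0 0 0 0 0 0;0 0 0 0 0 0;0 0 0 0 0 0;0 0 0 0 0 0;0 0 0 0 0 0;0 0 0 0 0 0'
```

```text
[ 0.561      -0.22292113  0.15574147] -0.004180236784680326
time: 5.02
eef_pos: [0.5633, -0.2536, 0.1303]
tcp_rot: [-0.0, 1.0, -0.01, -0.0]
contact_force: [0.2, 0.2, -0.4]
finger_gap: -0.0001
finger_force: 0.0
time: 5.68
eef_pos: [0.5633, -0.2536, 0.1303]
tcp_rot: [-0.0, 1.0, -0.01, -0.0]
contact_force: [1.3, 0.2, -0.7]
finger_gap: 0.0001
finger_force: 0.0
time: 6.35
eef_pos: [0.5633, -0.2536, 0.1303]
tcp_rot: [0.0, 1.0, -0.01, 0.0]
contact_force: [-0.3, 0.4, -0.1]
finger_gap: 0.0001
finger_force: 0.0
```

```bash
python3 -m handwheel '0 -.02 0 0 0 0;0 -.04 0 0 0 0;0 -.06 .01 0 0 0;0 -.08 .015 0 0 0;0 -.1 .02 0 0 0;0 -.12 .025 0 0 0;0 -.14 .03 0 0 0;0 -.16 .04 0 0 0'
python3 -m handwheel '0 -.02 0 0 0 0;0 -.04 0 0 0 0;0 -.06 0 0 0 0;0 -.08 0 0 0 0;0 -.1 0 0 0 0;0 -.12 0 0 0 0;0 -.14 0 0 0 0;0 -.15 0 0 0 0'
python3 -m handwheel '0 -.005 0 0 0 0;0 -.01 0 0 0 0;0 -.01 0 0 0 0;0 -.01 0 0 0 0;0 -.01 0 0 0 0;0 -.01 0 0 0 0;0 -.01 0 0 0 0;0 -.01 0 0 0 0'
```

```text
time: 7.02
eef_pos: [0.5641, -0.2211, 0.1223]
tcp_rot: [0.0, 1.0, -0.01, 0.0]
contact_force: [1.2, -2.8, 1.8]
finger_gap: 0.0002
finger_force: 1.1
time: 7.68
eef_pos: [0.5644, -0.1912, 0.1222]
tcp_rot: [0.0, 1.0, -0.01, -0.0]
contact_force: [-0.4, -3.3, -3.1]
finger_gap: -0.0001
finger_force: 2.0
time: 8.35
eef_pos: [0.5647, -0.1895, 0.1224]
tcp_rot: [-0.0, 1.0, -0.01, 0.0]
contact_force: [-0.6, -2.6, -0.4]
finger_gap: -0.0003
finger_force: 1.0
```

Now I'll back off toward -y, go up, and check.

```bash
python3 -m handwheel '0 .03 0 0 0 0;0 .08 0 0 0 0;0 .14 0 0 0 0;0 .22 -.05 0 0 0;0 .3 -.15 0 0 0;0 .35 -.28 0 0 0;0 .38 -.4 0 0 0;0 .4 -.45 0 0 0'
python3 -m handwheel '0 0 0 0 0 0;0 0 0 0 0 0;0 0 0 0 0 0;0 0 0 0 0 0;0 0 0 0 0 0;0 0 0 0 0 0;0 0 0 0 0 0;0 0 0 0 0 0'
python3 - <<'E'
from cell import manip;import cv2
cv2.imwrite("pics/s4.png",cv2.resize(manip.capture("scene")["frame"][130:250,180:290,::-1],(396,432),interpolation=3))
E
```

```text
time: 9.02
eef_pos: [0.5642, -0.2724, 0.2158]
tcp_rot: [0.001, 1.0, -0.011, 0.002]
contact_force: [0.5, 0.6, 0.2]
finger_gap: 0.0002
finger_force: 0.0
time: 9.68
eef_pos: [0.563, -0.2693, 0.212]
tcp_rot: [-0.0, 1.0, -0.01, -0.0]
contact_force: [0.7, 0.2, 0.4]
finger_gap: -0.0001
finger_force: 0.0
```

View pics/s4.png

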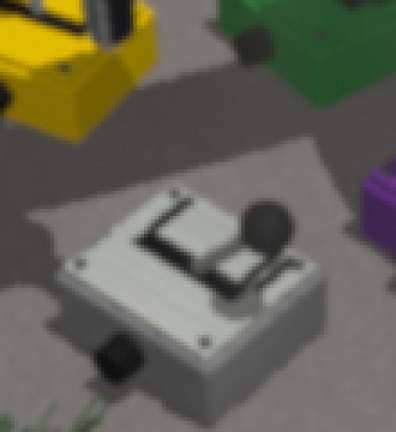

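The ball is now at (267,226), over the two-rib side. I'll check the angle and hand in if it's clear of 0.55.

```bash
python3 - <<'E'
from h import *
from cell import manip
o,r=ray("scene",180+267/3.6-.4,130+226/3.6-.4);p=o+r*(.562-o[0])/r[0]
a=np.arctan2(p[1]+.2225,p[2]-.055);print(p,a)
if a>.62: print(manip.finish_job())
E
```

```text
[ 0.562     -0.1600111  0.1312102] 0.6867904139911558
the job is handed in; nothing more can be done
None
```

The mill lever stood upright at centre-off for over 2 s, then went over to reverse, measured at about 0.69 rad (0.55 needed). The arm is withdrawn and clear, its path stayed away from the fan switch and mortar, and the job is handed in; no verdict came back.

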